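Seat the bottle stopper with the guarded hand press

TASK

Seat the stopper of the glass bottle standing in the blue hand press: reach down through the yellow-edged window in the top of the clear guard, press the red lever pad down until the stopper is fully home without forcing it further, keep it down for about a second, then let the lever spring back up and take the hand out. Do not touch the guard or its window frame. Pick nothing up, and leave the bottle standing in its nest and the other things on the bench where they are.

Things in the scene. Friction and masses are not known exactly. Their poses are not given: they have to be found in the camera images.
- press: Blue stoppering press fixed to the bench. Origin: underside of its base plate, under the ram's axis and the bottle. Its -x axis points from the bottle to the lever pad (the front), z up. Base plate 310 x 190 x 12 mm. The column with the lever's pivot stands at the back, 90 mm behind the ram axis (+x), pivot 150 mm high.
- guard: Clear guard box over the press, fixed; same origin and axes as the press. It covers x -166 to +128 mm and y -92 to +92 mm, 14 to 204 mm high, walls 4 mm, open at the back. In its roof, near the front, is a rectangular window with a yellow edge trim 8 mm wide, the only way to the lever pad; it takes closed fingers, but open fingers may be wider than it. Nothing may touch the guard or the trim.
- window (a point): Centre of the window in the guard's roof, level with the top of the yellow trim (207 mm above the bench). Axes as the press: the clear opening is 84 mm along x and 96 mm along y; the trim and roof go 9 mm down from here.
- lever_pad: Red pad at the front end of the steel lever, 34 mm (x) by 46 mm (y) by 12 mm thick, under the middle of the window. The origin of this body is at the lever's pivot, not at the pad.
- pad_top (a point): Centre of the upper face of the red pad, where it is pressed. 15 mm below the top of the window's trim when up, and about 42 mm below it when the stopper is home. It moves on an arc of 200 mm radius about the pivot, so it goes almost straight down (about 4 mm towards the front on the way).
- lever (a joint): Angle of the lever, rad: 0 up (sprung), grows as the pad is pressed; about 0.133 when the ram has driven the stopper fully home, about 0.14 when then pressed a little harder, and never over 0.15. The spring takes 2 N at the pad at the start and 5 N at the bottom and lifts the lever back to 0 on release. Moving the stopper adds about 6 N at the pad, so about 11 N is needed; further force only squeezes the bottle. More than 60 N on the pad counts as forcing.
- bottle: Loose 50 ml glass bottle in the press under the ram, 44 mm in diameter, 78 mm to the lip, in a black nest ring 55 mm wide and 9 mm above the base plate. Origin at the centre of its underside, 12 mm above the bench, z up.
- stopper (a joint): How far the yellow stopper has gone down in the bottle's neck, m: 0 to 0.003 at the start (head 8 to 5 mm clear of the lip), 0.008 fully home (head on the lip). It is stiff and stays where it is left. The ram's foot first has 4 to 7 mm to go before it meets the stopper.
- stopper_top (a point): Top centre of the stopper's yellow head (23 mm wide, 10 mm high).
- bottle_a: Bystander: stoppered glass bottle, 44 mm wide, 88 mm tall, loose beside the press. Origin under its centre.
- bottle_b: Bystander: the same kind of stoppered bottle, loose on the other side of the press. Origin under its centre.
- amber_jar: Bystander: amber jar with black cap, 52 mm wide, 75 mm tall, loose. Origin under its centre.
- green_bottle: Bystander: clear bottle with green cap, 64 mm wide, 130 mm tall, loose. Origin under its centre.
- beaker: Bystander: glass beaker, 66 mm wide, 85 mm tall, loose. Origin under its centre.
- thermometer: Bystander: orange hand-held thermometer lying on the bench, 150 x 68 x 32 mm, loose. Origin under its centre.

How it is judged:
On the way:
1. the lever is pressed down and the stopper driven home, and it is kept down for about a second (value of joint lever above 0.122 rad and value of joint stopper above 0.0072 m), for 0.7 s.
At the end, for the whole second after the job is handed in: The stopper is home (within 0.8 mm), the lever is back up (within 0.02 rad), and the bottle stands upright and still in its nest (within 6 mm of the ram's axis, tilt under 0.06 rad) (value of joint stopper above 0.0072 m and value of joint lever below 0.02 rad and horizontal distance between bottle and press below 0.006 m and angle between bottle's own z axis and vertical below 0.06 rad and z of bottle in the frame of press below 0.016 m and linear speed of bottle below 0.02 m/s); the robot touches nothing.
It fails at once if the guard or its window frame is touched (contact force between any of the fingers, the arm and guard above 0.3 N).
It fails at once if the lever is forced (over 60 N on the pad) (contact force between any of the fingers, the arm and lever_pad above 60 N).
It fails at once if the bottle is lifted or taken out of its nest (distance of bottle from where it was at the start of the episode above 0.012 m or angle between bottle's own z axis and vertical above 0.3 rad).
It fails at once if another thing on the bench is moved (distance of any of bottle_a, bottle_b, amber_jar, green_bottle, beaker, thermometer from where it was at the start of the episode above 0.015 m).
It also fails if it takes over 42 s, if anything falls off the work surface, if the arm or the gripper's body presses on something with over 40 N, if the wrist force passes 120 N, or if a joint passes its speed limit or range.

ROBOT

A 6-joint arm with a two-finger parallel gripper is mounted at the origin on the work surface. World frame = base frame: x ahead of the robot, y to its left, z up, the work surface at z = 0. Lengths are in m, angles in rad, forces in N, time in s.
With the tool pointing down it reaches from about 0.35 to 0.975 m from the base axis. Payload 4.9 kg.
Tool frame: the origin (TCP) lies on the centre line of the jaws, within the pads' length; the fingertips stand 14 mm ahead of it and the grasp point (between the pads) lies 5 mm behind it; z points along the fingers, y is the line along which they close (so a half turn about z gives the same grasp; the last joint's range is limited). The gripper opens to 85 mm and grips with 20 to 120 N. Pads are 22 mm wide; open, the fingers measure 114 mm over their backs; the gripper's body (76 mm by 85 mm) begins 54 mm behind the grasp point. The pads swing forward as they close: fully open they stand 13 mm farther back than shut.
Start: joints at [1.184, 0.053, 1.613, -0, 1.476, -0.119], TCP at [0.165, 0.603, 0.245] pointing down, gripper open.
Joint ranges: [-3.01, 3.01], [-1.01, 2.22], [0.06, 2.58], [-1.02, 4.17], [0.09, 2.62], [-3.14, 3.14]. Speed limits (rad/s): [2.57, 2.57, 3.14, 3.14, 3.14, 3.14].

INTERFACE

Orientations are given as a unit quaternion [w, x, y, z].
In Python, from plant import * gives the robot as it stands.
- The arm moves only by the tool send_rows, never from a script. Its argument "steps" is a list of rows, each an object with "translation": the shift along the tool's x, y, z in cm, a list of three; "delta_rot": the turn, a rotation vector about the tool's x, y, z in rad, a list of three; "jaw": the finger opening in cm, from 0 to 8.54. In form: [{"translation": [dx, dy, dz], "delta_rot": [rx, ry, rz], "jaw": jaw}, ...]. A call has exactly 8 rows; each row is the pose to reach, as a shift and turn from the pose commanded when the call began, along the tool's axes at that moment; what a row does not reach only later rows make up. A row lasts 1/10 s, in which the tool goes at most 50 mm and 8.59 degrees, less where a joint would pass 70% of its speed; a pose out of reach is approached as far as the arm can. A call with a gripper value outside its range is refused whole. The fingers move at their own pace and stop on an object; the grip force is fixed at half the most. Time passes only in rows, so rows that repeat a pose let the fingers close, or fill a call up. It gives the time, the measured TCP pose, the force, the opening and the grip force at its end, in the units of the state.
- state(): the state, without advancing time (a new reading comes with each control period).
- grab_frame(name): name is "scene" or "top" or "wrist"; returns a dict with "pixels" (384x512x3 uint8, blue, green, red), "range_z" (384x512 float32, m along the optical axis (not along the pixel's ray), 0 where there is no reading), "fx", "fy", "cx", "cy" (pixels), "rvec" (rotation vector, rad) and "tvec" (3), from world to camera coordinates, as OpenCV has them. Camera axes: x right, y down, z forward; pixel columns grow to the right and rows downward; lengths in m; the calibration is good to about 2 mm. A picture is of the moment at which its call begins.
- job_done(): hands the job in; it is judged then, once.
The state is a dict: "time": time; "joint_pos": joint angles; "joint_vel": joint speeds; "joint_efforts": joint torques, N m; "tool_pos": TCP position; "tool_rot": TCP orientation; "contact_force": force on the tool from outside, world axes, zero at the start; "ft_torque": the same for the moment, N m; "gripper_width": opening from 0.0 (shut) to 1.0 (fully open); "grasp_force": force on a finger pad.
Only numpy, scipy, OpenCV 4.12 (cv2) and the standard library are available. Lean on these libraries where they do the work, as an engineer would, in place of code of your own. Each camera call takes 0.05 s, during which the arm holds its last target. There are 200 camera calls.

## Working session

There is one attempt and no reset: what is moved stays moved. The work goes in short steps, Python scripts to look and compute and a tool call to move; the robot and the scene stay as the last step left them, time stands still between calls to the robot, and variables do not carry over. Pictures are saved under pics/ and viewed, at most 10 in all, crops included, and the job is handed in when it is done.

Besides the shell and the picture viewer there is one more tool, called as a command line: name --argument value ..., lists and objects as JSON in quotes. send_rows: Moves the arm, as the interface text tells. Its arguments: {"type":"object","properties":{"steps":{"type":"array","items":{"type":"object","properties":{"translation":{"type":"array","items":{"type":"number"}},"delta_rot":{"type":"array","items":{"type":"number"}},"jaw":{"type":"number"}}}}},"required":["steps"]}

```bash
mkdir -p pics; cat > h.py <<'E'
from plant import *
import numpy as np, cv2
def cam(n,f=None):
    d=grab_frame(n)
    if f: cv2.imwrite('pics/'+f,d['pixels'])
    d['R']=cv2.Rodrigues(np.array(d['rvec'],float))[0]; d['t']=np.array(d['tvec'],float).ravel()
    return d
def ray(d,u,v):
    c=-d['R'].T@d['t']; r=d['R'].T@np.array([(u-d['cx'])/d['fx'],(v-d['cy'])/d['fy'],1]); return c,r
def onplane(d,u,v,z):
    c,r=ray(d,u,v); return c+r*(z-c[2])/r[2]
def pt(d,u,v):
    c,r=ray(d,u,v); return c+r*d['range_z'][int(v),int(u)]
E
python3 - <<'E'
from h import *
s=state();print(s)
a=cam('top','top1.png');b=cam('scene','sc1.png')
cv2.imwrite('pics/both.png',cv2.resize(np.vstack([a['pixels'],b['pixels']]),(400,600)))
E
```

```text
{'time': 0.0, 'joint_pos': array([ 1.18398786e+00,  5.34011144e-02,  1.61432980e+00, -4.59942581e-05,
        1.47602107e+00, -1.18983506e-01]), 'joint_vel': array([ 1.16040143e-03, -8.00654011e-04,  1.49900172e-03,  3.36415909e-04,
        1.81506814e-04,  5.96537113e-06]), 'joint_efforts': array([ 2.06234348e-03, -3.93664062e+01, -3.70186579e+01,  6.02891100e-05,
        6.72527152e-03, -1.26385405e-05]), 'tool_pos': array([0.165164  , 0.60214294, 0.24401418]), 'tool_rot': array([-2.47978778e-04,  1.33510348e-01,  9.91046831e-01, -1.05105224e-03]), 'contact_force': array([-0.42956412,  0.74746895, -0.1803334 ]), 'ft_torque': array([-0.01807794, -0.02264022, -0.00329923]), 'grasp_force': 0.0, 'gripper_width': 1.0005504136577108}
```

View pics/top1.png

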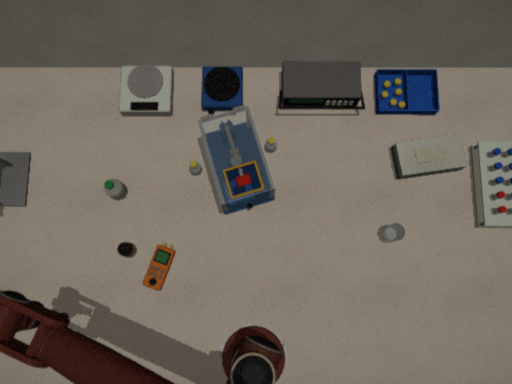

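View pics/sc1.png

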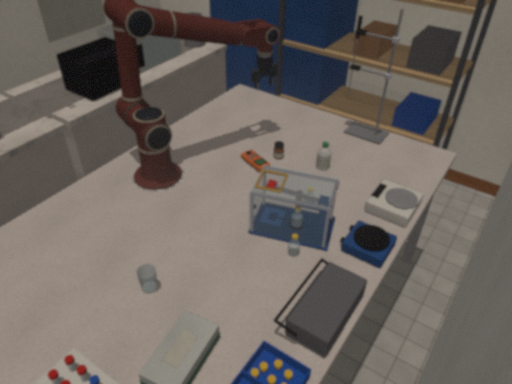

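The top view shows the yellow window at about (243,180) with the red pad inside it and a bottle on each side of the press. The scene view shows the window at about (271,181), with the bench clear between it and the arm. Next I'll measure both.

```bash
cat >> h.py <<'E'
def masks(d,roi):
    h=cv2.cvtColor(d['pixels'],cv2.COLOR_BGR2HSV); u0,v0,u1,v1=roi
    k=np.zeros(h.shape[:2],np.uint8);k[v0:v1,u0:u1]=255
    y=cv2.inRange(h,(15,110,70),(35,255,255))&k
    r=(cv2.inRange(h,(0,140,70),(8,255,255))|cv2.inRange(h,(172,140,70),(180,255,255)))&k
    return y,r
def big(m):
    c=max(cv2.findContours(m,cv2.RETR_EXTERNAL,cv2.CHAIN_APPROX_NONE)[0],key=cv2.contourArea); return c
def tri(A,B):
    (c1,r1),(c2,r2)=A,B; M=np.array([r1,-r2]).T; s=np.linalg.lstsq(M,c2-c1,rcond=None)[0]
    p,q=c1+r1*s[0],c2+r2*s[1]; return (p+q)/2,np.linalg.norm(p-q)
E
python3 - <<'E'
from h import *
a=cam('top');b=cam('scene')
for d,roi in((a,(215,150,275,205)),(b,(245,160,300,200))):
    y,r=masks(d,roi); c=big(y); R=big(r)
    d['q']=cv2.boxPoints(cv2.minAreaRect(c)); m=cv2.moments(R); d['r']=(m['m10']/m['m00'],m['m01']/m['m00'])
    hull=cv2.convexHull(c); M=cv2.moments(hull); d['y']=(M['m10']/M['m00'],M['m01']/M['m00'])
    print(d['q'].round(1).tolist(),d['r'],d['y'],cv2.contourArea(R))
    print('win', onplane(d,*d['y'],.207),'pad',onplane(d,*d['r'],.192), 'depth',pt(d,*d['r']))
print(tri(ray(a,*a['y']),ray(b,*b['y'])),tri(ray(a,*a['r']),ray(b,*b['r'])))
Q=np.array([onplane(a,*p,.207) for p in a['q']]);print(Q, np.linalg.norm(np.roll(Q,-1,0)-Q,axis=1),np.degrees(np.arctan2(*(np.roll(Q,-1,0)-Q).T[[1,0]])))
E
```

```text
[[221.89999389648438, 169.39999389648438], [255.1999969482422, 159.3000030517578], [264.1000061035156, 188.5], [230.8000030517578, 198.6999969482422]] (242.98855507868382, 179.8082975679542) (242.97073791348598, 179.04421119592874) 116.5
win [0.5793191  0.03330582 0.207     ] pad [0.5800365  0.03364587 0.192     ] depth [0.57933461 0.03355418 0.19528019]
[[255.5, 186.6999969482422], [259.1000061035156, 168.60000610351562], [286.3999938964844, 174.10000610351562], [282.79998779296875, 192.1999969482422]] (271.19555555555553, 184.08888888888887) (271.00724637681157, 180.42971014492753) 37.5
win [0.58185634 0.03158097 0.207     ] pad [0.58437163 0.03002753 0.192     ] depth [0.58506931 0.02887186 0.1930435 ]
(array([0.58012456, 0.03363517, 0.20485992]), np.float64(0.0008590191229199577)) (array([0.58132387, 0.0340883 , 0.18794411]), np.float64(0.001048598368599648))
[[ 0.61060141  0.10111007  0.207     ]
 [ 0.64442778 -0.00548917  0.207     ]
 [ 0.54875752 -0.03419684  0.207     ]
 [ 0.51560318  0.07127305  0.207     ]] [0.11183747 0.09988458 0.11055816 0.09957365] [ -72.39457892 -163.29713472  107.45047966   17.43644583]
```

The two views agree: window centre (0.580, 0.034), press +x at about 17°, and sizes match the text. I'll close the fingers, rise, turn about 32° and move halfway.

send_rows --steps '[{"translation": [-2, -1.6, -2.5], "delta_rot": [0, 0, -0.07], "jaw": 0}, {"translation": [-5.5, -4.4, -4], "delta_rot": [0, 0, -0.14], "jaw": 0}, {"translation": [-9, -7.2, -5], "delta_rot": [0, 0, -0.21], "jaw": 0}, {"translation": [-12.5, -10, -6], "delta_rot": [0, 0, -0.28], "jaw": 0}, {"translation": [-16, -12.8, -6], "delta_rot": [0, 0, -0.35], "jaw": 0}, {"translation": [-19.5, -15.6, -6], "delta_rot": [0, 0, -0.42], "jaw": 0}, {"translation": [-23, -18.4, -6], "delta_rot": [0, 0, -0.49], "jaw": 0}, {"translation": [-26, -20.8, -6], "delta_rot": [0, 0, -0.567], "jaw": 0}]'

```text
time: 1.0
tool_pos: [0.3619, 0.3314, 0.3053]
tool_rot: [0.0, -0.15, 0.989, -0.0]
contact_force: [0.4, 0.6, -0.1]
gripper_width: 0.0
grasp_force: 0.0
```

```bash
cat >> h.py <<'E'
from scipy.spatial.transform import Rotation as Ro
def go(p):
    s=state(); w,x,y,z=s['tool_rot']; R=Ro.from_quat([x,y,z,w]).as_matrix()
    print('t',s['time'],s['tool_pos'].round(4),'x,y ang',np.degrees([np.arctan2(R[1,0],R[0,0]),np.arctan2(R[1,1],R[0,1])]).round(2),'z',R[:,2].round(4),'w',s['gripper_width'],'F',s['contact_force'].round(2))
    print('delta cm',(R.T@(np.array(p)-s['tool_pos'])*100).round(2)); return s
E
python3 -c "
from h import *
go([.58,.0335,.30])"
```

```text
t 1.0 [0.3619 0.3314 0.3053] x,y ang [-162.72  107.28] z [ 4.e-04 -1.e-04 -1.e+00] w 0.00039769277324385344 F [ 0.4   0.56 -0.14]
delta cm [-11.97 -34.93   0.54]
```

send_rows --steps '[{"translation": [-1.5, -4.4, 0], "delta_rot": [0, 0, 0], "jaw": 0}, {"translation": [-3.0, -8.9, 0], "delta_rot": [0, 0, 0], "jaw": 0}, {"translation": [-4.6, -13.4, 0], "delta_rot": [0, 0, 0], "jaw": 0}, {"translation": [-6.1, -17.9, 0], "delta_rot": [0, 0, 0], "jaw": 0}, {"translation": [-7.7, -22.4, 0], "delta_rot": [0, 0, 0], "jaw": 0}, {"translation": [-9.2, -26.9, 0], "delta_rot": [0, 0, 0], "jaw": 0}, {"translation": [-10.8, -31.4, 0], "delta_rot": [0, 0, 0], "jaw": 0}, {"translation": [-12, -34.9, 0], "delta_rot": [0, 0, 0], "jaw": 0}]'

```text
time: 1.8
tool_pos: [0.5796, 0.0327, 0.3049]
tool_rot: [-0.0, -0.148, 0.989, -0.0]
contact_force: [0.1, 0.6, -0.5]
gripper_width: -0.004
grasp_force: 0.0
```

```bash
python3 -c "
from h import *
cam('wrist','w1.png')
go([.58,.0335,.30])"
```

```text
t 1.85 [0.5816 0.029  0.3045] x,y ang [-163.16  106.84] z [ 9.0e-04 -3.5e-03 -1.0e+00] w 0.0025760539598769093 F [-1.62 -3.42 -0.69]
delta cm [0.03 0.48 0.44]
```

View pics/w1.png

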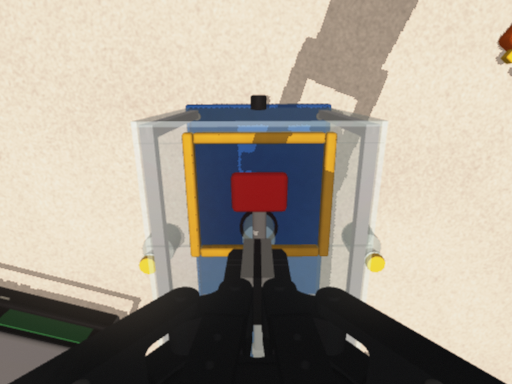

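The wrist view shows the window unobstructed, with corners at about (183,133), (335,133), (329,256) and (190,256), and the red pad at about (259,192). The tool axes are aligned with it. The arm was still settling, so I'll measure again now.

```bash
python3 - <<'E'
from h import *
for i in range(3): state(); d=cam('wrist')
a=cam('top')
for e,roi in((d,(170,120,350,262)),(a,(215,150,275,205))):
    y,r=masks(e,roi); R=cv2.moments(big(r)) if cv2.countNonZero(r)>30 else None
    c=big(y); q=cv2.approxPolyDP(cv2.convexHull(c),6,True)[:,0]; print(q.tolist())
    if e is d:
        P=np.array([onplane(e,*p,.207) for p in q]); print(P.round(4),P.mean(0)); 
        B=cv2.minAreaRect((P[:,:2]*1000).astype(np.float32)); print(B)
        u=(R['m10']/R['m00'],R['m01']/R['m00']); print('pad',u,onplane(e,*u,.192),pt(e,*u))
        # two-view height of pad with earlier top centroid
        print('tri',tri(ray(e,*u),ray(a,242.99,179.81)))
        m=y>0; z=[pt(e,x,v) for v,x in np.argwhere(m)[::7]]; print('trim z by depth',np.median(np.array(z),0))
go([.58,.0335,.30])
E
```

```text
[[335, 135], [325, 256], [190, 256], [181, 134]]
[[ 0.5155  0.0724  0.207 ]
 [ 0.6086  0.1     0.207 ]
 [ 0.6403 -0.0045  0.207 ]
 [ 0.5467 -0.0329  0.207 ]] [0.57779362 0.03375826 0.207     ]
((577.9964599609375, 33.65806198120117), (97.81131744384766, 109.8693618774414), 16.514245986938477)
pad (257.7248690044337, 191.9868601370415) [0.57698782 0.03352971 0.192     ] [0.57689821 0.03350146 0.19229219]
tri (array([0.58407791, 0.03492061, 0.17062477]), np.float64(0.0017137364095582183))
trim z by depth [0.56251317 0.02212921 0.2069734 ]
[[260, 177], [259, 190]]
t 2.05 [0.5783 0.0355 0.3049] x,y ang [-162.86  107.14] z [-9.e-04  5.e-04 -1.e+00] w 0.0029292142292756764 F [0.05 0.56 0.8 ]
delta cm [-0.11 -0.24  0.49]
```

Wrist depth puts the trim at 0.207 and the pad at 0.192 m, so both heights match the text. The centre is (0.578, 0.034), less than 2 mm from the tool axis. I'll descend to just above the pad.

send_rows --steps '[{"translation": [0, 0, 1.0], "delta_rot": [0, 0, 0], "jaw": 0}, {"translation": [0, -0.1, 2.5], "delta_rot": [0, 0, 0], "jaw": 0}, {"translation": [0, -0.1, 4.0], "delta_rot": [0, 0, 0], "jaw": 0}, {"translation": [0, -0.1, 5.5], "delta_rot": [0, 0, 0], "jaw": 0}, {"translation": [0, -0.1, 7.0], "delta_rot": [0, 0, 0], "jaw": 0}, {"translation": [0, -0.1, 8.0], "delta_rot": [0, 0, 0], "jaw": 0}, {"translation": [0, -0.1, 8.7], "delta_rot": [0, 0, 0], "jaw": 0}, {"translation": [0, -0.1, 9.0], "delta_rot": [0, 0, 0], "jaw": 0}]'

```text
time: 2.85
tool_pos: [0.5786, 0.0342, 0.2143]
tool_rot: [-0.001, -0.149, 0.989, 0.0]
contact_force: [0.3, -0.1, 0.6]
gripper_width: -0.001
grasp_force: 0.0
```

```bash
python3 -c "
from h import *
cam('wrist','w2.png');cam('top')
go([.578,.0336,.185])"
```

```text
t 2.95 [0.5789 0.0342 0.2151] x,y ang [-162.86  107.14] z [-2.e-04 -0.e+00 -1.e+00] w 0.0011832137994571886 F [-0.18 -0.02  0.08]
delta cm [ 0.11 -0.03  3.01]
```

View pics/w2.png

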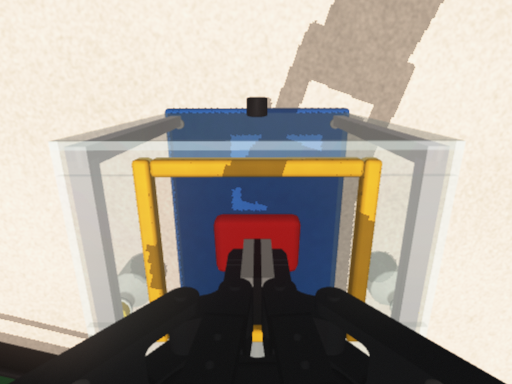

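The tips sit over the red pad (pad at about (257,243)), well inside the trim at columns 150–365. I'll press in slowly.

send_rows --steps '[{"translation": [0.1, 0, 0.4], "delta_rot": [0, 0, 0], "jaw": 0}, {"translation": [0.1, 0, 0.8], "delta_rot": [0, 0, 0], "jaw": 0}, {"translation": [0.1, 0, 1.2], "delta_rot": [0, 0, 0], "jaw": 0}, {"translation": [0.1, 0, 1.6], "delta_rot": [0, 0, 0], "jaw": 0}, {"translation": [0.1, 0, 2.0], "delta_rot": [0, 0, 0], "jaw": 0}, {"translation": [0.1, 0, 2.4], "delta_rot": [0, 0, 0], "jaw": 0}, {"translation": [0.1, 0, 2.7], "delta_rot": [0, 0, 0], "jaw": 0}, {"translation": [0.1, 0, 2.9], "delta_rot": [0, 0, 0], "jaw": 0}]'

```text
time: 3.75
tool_pos: [0.5776, 0.0337, 0.1875]
tool_rot: [-0.001, -0.149, 0.989, -0.0]
contact_force: [-6.4, -1.6, 9.4]
gripper_width: 0.002
grasp_force: 5.0
```

send_rows --steps '[{"translation": [0.05, 0, 0.1], "delta_rot": [0, 0, 0], "jaw": 0}, {"translation": [0.1, 0, 0.2], "delta_rot": [0, 0, 0], "jaw": 0}, {"translation": [0.1, 0, 0.3], "delta_rot": [0, 0, 0], "jaw": 0}, {"translation": [0.1, 0, 0.4], "delta_rot": [0, 0, 0], "jaw": 0}, {"translation": [0.1, 0, 0.5], "delta_rot": [0, 0, 0], "jaw": 0}, {"translation": [0.1, 0, 0.55], "delta_rot": [0, 0, 0], "jaw": 0}, {"translation": [0.1, 0, 0.6], "delta_rot": [0, 0, 0], "jaw": 0}, {"translation": [0.1, 0, 0.6], "delta_rot": [0, 0, 0], "jaw": 0}]'

```text
time: 4.55
tool_pos: [0.5771, 0.0335, 0.182]
tool_rot: [-0.0, -0.149, 0.989, -0.0]
contact_force: [-5.7, -1.1, 9.8]
gripper_width: 0.004
grasp_force: 4.9
```

send_rows --steps '[{"translation": [0, 0, 0.05], "delta_rot": [0, 0, 0], "jaw": 0}, {"translation": [0, 0, 0.1], "delta_rot": [0, 0, 0], "jaw": 0}, {"translation": [0, 0, 0.15], "delta_rot": [0, 0, 0], "jaw": 0}, {"translation": [0, 0, 0.2], "delta_rot": [0, 0, 0], "jaw": 0}, {"translation": [0, 0, 0.25], "delta_rot": [0, 0, 0], "jaw": 0}, {"translation": [0, 0, 0.3], "delta_rot": [0, 0, 0], "jaw": 0}, {"translation": [0, 0, 0.3], "delta_rot": [0, 0, 0], "jaw": 0}, {"translation": [0, 0, 0.3], "delta_rot": [0, 0, 0], "jaw": 0}]'

```text
time: 5.35
tool_pos: [0.5768, 0.0334, 0.179]
tool_rot: [-0.0, -0.149, 0.989, -0.0]
contact_force: [-6.2, -0.6, 10.7]
gripper_width: 0.0
grasp_force: 5.4
```

send_rows --steps '[{"translation": [0, 0, 0.05], "delta_rot": [0, 0, 0], "jaw": 0}, {"translation": [0, 0, 0.1], "delta_rot": [0, 0, 0], "jaw": 0}, {"translation": [0, 0, 0.15], "delta_rot": [0, 0, 0], "jaw": 0}, {"translation": [0, 0, 0.15], "delta_rot": [0, 0, 0], "jaw": 0}, {"translation": [0, 0, 0.15], "delta_rot": [0, 0, 0], "jaw": 0}, {"translation": [0, 0, 0.15], "delta_rot": [0, 0, 0], "jaw": 0}, {"translation": [0, 0, 0.15], "delta_rot": [0, 0, 0], "jaw": 0}, {"translation": [0, 0, 0.15], "delta_rot": [0, 0, 0], "jaw": 0}]'

```text
time: 6.15
tool_pos: [0.5768, 0.0334, 0.1788]
tool_rot: [-0.0, -0.149, 0.989, -0.0]
contact_force: [-8.8, -1.9, 15.6]
gripper_width: 0.0
grasp_force: 7.8
```

The force is now rising with almost no further travel, so the stopper is at its stop. I'll push slightly more and hold.

send_rows --steps '[{"translation": [0, 0, 0.05], "delta_rot": [0, 0, 0], "jaw": 0}, {"translation": [0, 0, 0.1], "delta_rot": [0, 0, 0], "jaw": 0}, {"translation": [0, 0, 0.15], "delta_rot": [0, 0, 0], "jaw": 0}, {"translation": [0, 0, 0.2], "delta_rot": [0, 0, 0], "jaw": 0}, {"translation": [0, 0, 0.2], "delta_rot": [0, 0, 0], "jaw": 0}, {"translation": [0, 0, 0.2], "delta_rot": [0, 0, 0], "jaw": 0}, {"translation": [0, 0, 0.2], "delta_rot": [0, 0, 0], "jaw": 0}, {"translation": [0, 0, 0.2], "delta_rot": [0, 0, 0], "jaw": 0}]'

```text
time: 6.95
tool_pos: [0.5769, 0.0334, 0.1783]
tool_rot: [-0.0, -0.149, 0.989, -0.0]
contact_force: [-14.0, -1.7, 21.5]
gripper_width: 0.001
grasp_force: 10.9
```

send_rows --steps '[{"translation": [0, 0, 0], "delta_rot": [0, 0, 0], "jaw": 0}, {"translation": [0, 0, 0], "delta_rot": [0, 0, 0], "jaw": 0}, {"translation": [0, 0, 0], "delta_rot": [0, 0, 0], "jaw": 0}, {"translation": [0, 0, 0], "delta_rot": [0, 0, 0], "jaw": 0}, {"translation": [0, 0, 0], "delta_rot": [0, 0, 0], "jaw": 0}, {"translation": [0, 0, 0], "delta_rot": [0, 0, 0], "jaw": 0}, {"translation": [0, 0, 0], "delta_rot": [0, 0, 0], "jaw": 0}, {"translation": [0, 0, 0], "delta_rot": [0, 0, 0], "jaw": 0}]'

```text
time: 7.75
tool_pos: [0.5769, 0.0334, 0.1783]
tool_rot: [-0.0, -0.149, 0.989, -0.0]
contact_force: [-12.9, -0.8, 22.2]
gripper_width: 0.0
grasp_force: 10.9
```

```bash
python3 - <<'E'
from h import *
d=cam('wrist');a=cam('scene','sc2.png')
c=a['pixels'][155:265,235:355]; cv2.imwrite('pics/c2.png',cv2.resize(c,None,fx=5,fy=5,interpolation=cv2.INTER_CUBIC))
go([.578,.0336,.30])
E
```

```text
t 7.85 [0.5769 0.0334 0.1783] x,y ang [-162.85  107.15] z [-8.e-04 -1.e-03 -1.e+00] w -0.0005336385947196534 F [-13.02  -0.65  22.07]
delta cm [ -0.1   -0.02 -12.17]
```

View pics/c2.png

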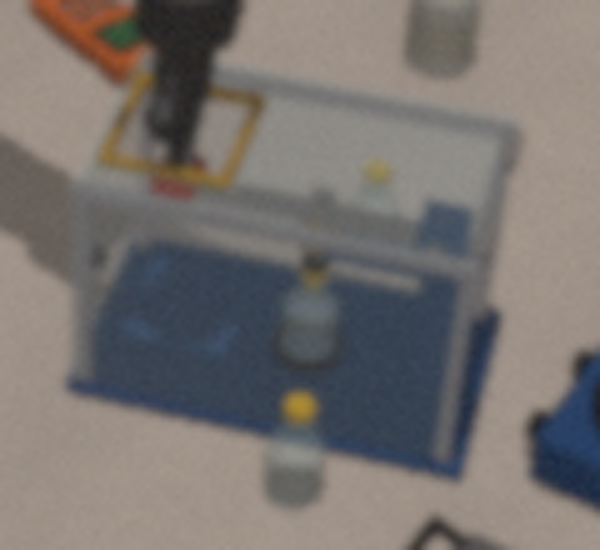

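The crop shows the pad pressed down inside the window, the ram's foot on the stopper at about (313,270), and the bottle upright. The tip is about 28 mm below the pad's rest height at 22 N, and it has held for over 1.5 s. Now I'll release.

send_rows --steps '[{"translation": [0, 0, -0.4], "delta_rot": [0, 0, 0], "jaw": 0}, {"translation": [0, 0, -1.0], "delta_rot": [0, 0, 0], "jaw": 0}, {"translation": [0, 0, -1.8], "delta_rot": [0, 0, 0], "jaw": 0}, {"translation": [0, 0, -2.6], "delta_rot": [0, 0, 0], "jaw": 0}, {"translation": [0, 0, -3.4], "delta_rot": [0, 0, 0], "jaw": 0}, {"translation": [0, 0, -4.2], "delta_rot": [0, 0, 0], "jaw": 0}, {"translation": [0, 0, -5.0], "delta_rot": [0, 0, 0], "jaw": 0}, {"translation": [0, 0, -5.8], "delta_rot": [0, 0, 0], "jaw": 0}]'

```text
time: 8.65
tool_pos: [0.5767, 0.0337, 0.232]
tool_rot: [-0.0, -0.149, 0.989, 0.0]
contact_force: [0.7, 0.7, -0.9]
gripper_width: 0.0
grasp_force: 0.0
```

send_rows --steps '[{"translation": [0, 0, -1.0], "delta_rot": [0, 0, 0], "jaw": 0}, {"translation": [0, 0, -2.0], "delta_rot": [0, 0, 0], "jaw": 0}, {"translation": [0, 0, -3.0], "delta_rot": [0, 0, 0], "jaw": 0}, {"translation": [0, 0, -4.0], "delta_rot": [0, 0, 0], "jaw": 0}, {"translation": [0, 0, -5.0], "delta_rot": [0, 0, 0], "jaw": 0}, {"translation": [0, 0, -6.0], "delta_rot": [0, 0, 0], "jaw": 0}, {"translation": [0, 0, -6.5], "delta_rot": [0, 0, 0], "jaw": 0}, {"translation": [0, 0, -6.5], "delta_rot": [0, 0, 0], "jaw": 0}]'

```text
time: 9.45
tool_pos: [0.5774, 0.0336, 0.2981]
tool_rot: [0.001, -0.149, 0.989, -0.0]
contact_force: [-0.6, -0.1, -0.2]
gripper_width: -0.0
grasp_force: 0.0
```

```bash
python3 - <<'E'
from h import *
d=cam('wrist');a=cam('scene')
y,r=masks(d,(170,120,350,262)); m=cv2.moments(big(r)); print('pad',pt(d,m['m10']/m['m00'],m['m01']/m['m00']))
c=a['pixels'][155:265,235:355]; cv2.imwrite('pics/c3.png',cv2.resize(c,None,fx=5,fy=5,interpolation=cv2.INTER_CUBIC))
go([.578,.0336,.30])
E
```

```text
pad [0.57697103 0.03353755 0.19213066]
t 9.55 [0.5769 0.0337 0.2965] x,y ang [-162.85  107.15] z [-5.e-04 -0.e+00 -1.e+00] w 0.0024362844125035447 F [ 0.33  0.25 -0.29]
delta cm [-0.11 -0.04 -0.35]
```

View pics/c3.png

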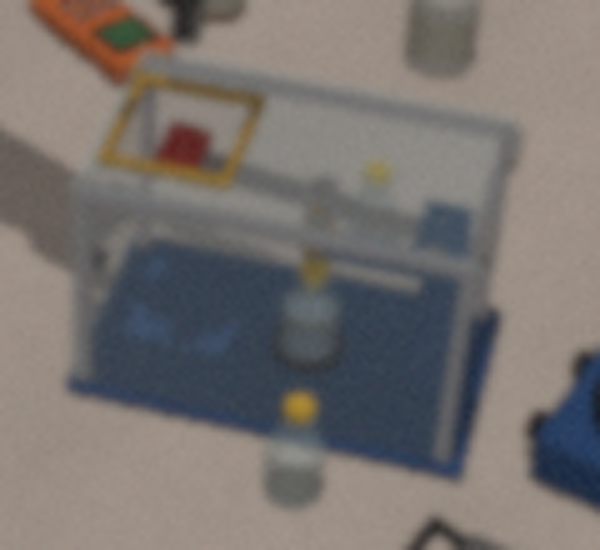

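The pad is back up at z = 0.192, the stopper (313,270) sits low on the upright bottle, and the hand is clear of the guard. I'm handing the job in.

```bash
python3 -c "
from plant import *
print(job_done())"
```

```text
the job is handed in; nothing more can be done
None
```

I pressed the lever until it stopped (about 22 N) and held it for over a second; it sprang back up, the stopper looks home, the hand came out with no sign of touching the guard, and the job is handed in (no verdict was returned).

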